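# Line up the specimen jars with the grip ruler

### The arm

A 6-joint arm with a two-finger parallel gripper is mounted at the origin on the work surface. World frame = base frame: x ahead of the robot, y to its left, z up, the work surface at z = 0. Lengths are in m, angles in rad, forces in N, time in s.
With the tool pointing down it reaches from about 0.35 to 0.775 m from the base axis. Payload 5.5 kg.
Tool frame: the origin (TCP) lies on the centre line of the jaws, within the pads' length; the fingertips stand 11 mm ahead of it and the grasp point (between the pads) lies 8 mm behind it; z points along the fingers, y is the direction in which the jaws open and shut (so a half turn about z gives the same grasp; the last joint's range is limited). The gripper opens to 85 mm and grips with 20 to 120 N. Pads are 22 mm wide; open, the fingers measure 114 mm over their backs; the gripper's body (76 mm by 85 mm) begins 54 mm behind the grasp point. The pads swing forward as they close: fully open they stand 13 mm farther back than shut.
Start: joints at [1.175, 0.313, 0.046, 1.304, 0, 1.431], TCP at [0.146, 0.556, 0.242] pointing down, gripper open.
Joint ranges: [-2.76, 2.76], [-0.86, 1.69], [-1.03, 1.26], [-2.2, 2.34], [-1.47, 1.5], [-3.14, 3.14]. Speed limits (rad/s): [2.57, 2.57, 3.14, 3.14, 3.14, 3.14].

### API

Orientations are given as a unit quaternion [w, x, y, z].
In Python, from workcell import env, imaging, order gives the robot as it stands. The module is installed in compiled form; this text tells all that it offers.
- The arm moves only by the tool move_arm, never from a script. Its argument "deltas" is one flat list of numbers, 7 for each row, row after row: the gripper's target within -1 to 1 (shut at 1, half-way at 0, fully open at -1), then the shift along the tool's x, y, z in m, then the turn, a rotation vector about the tool's x, y, z in degrees. In form: [jaw, tx, ty, tz, ax, ay, az, jaw, tx, ty, tz, ax, ay, az, ...]. A call has 1 to 10 rows; each row shifts and turns the commanded pose from where the row before left it, along the tool's axes as they then stand; what a row does not reach is not made up. A row lasts 1/8 s, in which the tool goes at most 62.5 mm and 10.7 degrees, less where a joint would pass 70% of its speed; a pose out of reach is approached as far as the arm can. A call is refused whole if a number of a shift passes 0.0625 or a number of a turn 10.7, either way. A call with a gripper value outside its range is refused whole. The fingers move at their own pace and stop on an object; "squeeze" is the grip in N (left out, the last holds). Time passes only in rows, so rows that do not move let the fingers close. It gives the time, the measured TCP pose, the force and the opening at its end, in the units of the state.
- env.get_state(): the state, without advancing time (a new reading comes with each control period).
- imaging.read_camera(name): name is "scene" or "top" or "wrist"; returns a dict with "img" (480x640x3 uint8, red, green, blue), "z_map" (480x640 float32, m along the optical axis (not along the pixel's ray), 0 where there is no reading), "fx", "fy", "cx", "cy" (pixels), "rvec" (rotation vector, rad) and "tvec" (3), from world to camera coordinates, as OpenCV has them. Camera axes: x right, y down, z forward; pixel columns grow to the right and rows downward; lengths in m; the calibration is good to about 2 mm. A picture is of the moment at which its call begins.
- order.hand_in(): hands the job in, once; it reports no verdict.
Trained networks look in a picture, given as the dict that the camera call returned (one of the last four; its "shot" number tells which), for a name from the list of things; names that differ only in an ending like _2 or _b are one class to them, and where a whole thing is asked for, a point or a joint stands for the part that bears it (a point fixed in the world has none). Each returns a list of dicts, best first, with "confidence" (0 to 1); they miss things now and then, are a little off and sometimes report something else, mostly with a low value. They report only what shows in the picture. A call takes as long as a camera call. They do not tell look-alikes from the thing itself.
- imaging.recognise(picture, thing): "centre" ([column, row] in pixels, amid what is visible of it).
- imaging.cut_out(picture, thing): "mask" (480x640 bool, what is visible of it) and "centre" ([column, row] in pixels, amid what is visible of it).
The state is a dict: "clock": time; "joint_pos": joint angles; "qvel": joint speeds; "tau": joint torques, N m; "tcp_pos": TCP position; "orientation": TCP orientation; "wrist_force": force on the tool from outside, world axes, zero at the start; "ft_torque": the same for the moment, N m; "finger_gap": finger opening in m.
Only numpy, scipy, OpenCV 4.12 (cv2) and the standard library are available. Lean on these libraries where they do the work, as an engineer would, in place of code of your own. Each camera call takes 0.05 s, during which the arm holds its last target.

### The job

Pick up the ruler by its grip block and push the three squat specimen jars away from you with its long edge until they stand in one straight line along the middle of the pale strip on the dark mat. Touch the jars only with the ruler, never with the gripper or arm. Then draw the ruler back about a hand's width from the jars and leave it lying flat on the bench.

Things in the scene. Friction and masses are not known exactly. Their poses are not given: they have to be found in the camera images.
- jar_a_mid (a point): centre (half-way up) of the first (at the strip's -y end) squat specimen jar: white plastic, silvery lid, 50 mm diameter, 55 high, 100 g, loose, z axis up. The three start on the robot's side of the strip, 65 to 115 mm from its middle line, about 75 mm apart side by side. The two slimmer jars (36 mm diameter, 95 high) are not of the row
- jar_b_mid (a point): centre (half-way up) of the middle squat specimen jar: white plastic, silvery lid, 50 mm diameter, 55 high, 100 g, loose, z axis up. The three start on the robot's side of the strip, 65 to 115 mm from its middle line, about 75 mm apart side by side. The two slimmer jars (36 mm diameter, 95 high) are not of the row
- jar_c_mid (a point): centre (half-way up) of the last (at the strip's +y end) squat specimen jar: white plastic, silvery lid, 50 mm diameter, 55 high, 100 g, loose, z axis up. The three start on the robot's side of the strip, 65 to 115 mm from its middle line, about 75 mm apart side by side. The two slimmer jars (36 mm diameter, 95 high) are not of the row
- ruler_grip (a point): grip point of the ruler: on its centre, 34 mm above its underside. Aluminium plate 280 mm long (y axis), 60 wide (x axis, long edges 30 mm from the centre), 8 thick, 250 g, flat on the bench on the robot's side of the mat. Black grip block on its middle, 44 mm along y, 20 along x, 8 to 52 mm above the bench. Fingers closing along y stay farthest behind the pushing edge
- strip (a point): centre of the pale strip set flush in a fixed dark rubber mat (nothing stands up); origin at bench height on the strip's middle line. The strip is 80 mm wide (x axis, away from the robot) and 340 mm long (y axis), turned up to 9 degrees. A petri dish stack and a beaker stand beyond it, from 60 mm past the middle line
Mind the look-alikes: they are no part of the job. What is shaped like the part that bears jar_a_mid but green or pink is not meant.

How it is judged:
By the outcome, as a careful person would: the job done as asked, in the order asked, and still so for the second after the job is handed in, with the robot touching nothing.
It also fails if it takes over 42 s, if anything falls off the work surface, if the arm or the gripper's body presses on something with over 40 N, if the wrist force passes 120 N, or if a joint passes its speed limit or range.

## Working session

There is one attempt and no reset: what is moved stays moved. The work goes in short steps, Python scripts to look and compute and a tool call to move; the robot and the scene stay as the last step left them, time stands still between calls to the robot, and variables do not carry over. Pictures are saved under pics/ and viewed, and the job is handed in when it is done.

Besides the shell and the picture viewer there is one more tool, called after ">>>" by a JSON object that holds its "api" and its "payload", one argument or row to a line. move_arm: Moves the arm, as the interface text tells. Its arguments: {"type":"object","properties":{"deltas":{"type":"array"},"squeeze":{"type":"number"}},"required":["deltas"]}

```bash
mkdir -p pics; cat > h.py <<'E'
import numpy as np, cv2
from workcell import env, imaging, order
def cam(n,save=None):
    p=imaging.read_camera(n)
    if save: cv2.imwrite('pics/'+save+'.png',p['img'][:,:,::-1])
    return p
def RT(p):
    R,_=cv2.Rodrigues(np.array(p['rvec'],float)); return R,np.array(p['tvec'],float).reshape(3)
def world(p,u,v,z=None):
    R,t=RT(p); d=np.stack([(np.asarray(u,float)-p['cx'])/p['fx'],(np.asarray(v,float)-p['cy'])/p['fy'],np.ones(np.shape(u))],-1)
    if z is None:
        zz=p['z_map'][np.asarray(v,int),np.asarray(u,int)]
        return (d*zz[...,None]-t)@R
    c=-R.T@t; dw=d@R
    return c+dw*((z-c[2])/dw[...,2])[...,None]
def cloud(p):
    u,v=np.meshgrid(np.arange(640),np.arange(480)); return world(p,u,v)
def proj(p,X):
    R,t=RT(p); c=np.asarray(X)@R.T+t; return np.stack([c[...,0]/c[...,2]*p['fx']+p['cx'],c[...,1]/c[...,2]*p['fy']+p['cy']],-1)
E
python3 - <<'E'
from h import *
np.set_printoptions(precision=4,suppress=True)
print(env.get_state())
for n in ('top','scene'):
    p=cam(n,n+'0'); print(n,p['fx'],p['cx'],p['cy'],p['tvec'],p['rvec'])
    for th in ('jar_a_mid','ruler_grip','strip'):
        for r in imaging.cut_out(p,th):
            m=r['mask']; W=cloud(p)[m&(p['z_map']>0)]
            print(th,round(r['confidence'],2),np.round(r['centre']),m.sum(),np.median(W,0),W[:,2].max() if len(W) else 0,p['img'][m].mean(0))
E
```

```text
{'clock': 0.0, 'joint_pos': array([ 1.1754,  0.314 ,  0.045 ,  1.3036, -0.    ,  1.4312]), 'qvel': array([ 0.0007, -0.0008,  0.0001,  0.0018, -0.0017,  0.0011]), 'tau': array([  0.0018, -48.0623,  29.8534,   0.0194,  -0.    ,   0.    ]), 'tcp_pos': array([0.1453, 0.5558, 0.2414]), 'orientation': array([-0.0002,  0.1276,  0.9918, -0.0009]), 'wrist_force': array([ 0.3849, -0.7213, -0.2079]), 'ft_torque': array([ 0.0251,  0.0007, -0.0385]), 'finger_gap': 0.08524173095192987}
top 514.1650948151083 320.71333833772115 246.8771522052853 [-0.0627  0.4812  0.8313] [ 2.2063 -2.2154  0.0652]
jar_a_mid 0.92 [455. 233.] 1020 [ 0.5018 -0.2736  0.0539] 0.059166329878795644 [130.7637  86.3265 102.5176]
jar_a_mid 0.9 [405. 351.] 964 [ 0.3162 -0.1953  0.0538] 0.05800022651528451 [131.4782  91.5757 108.0394]
jar_a_mid 0.86 [406. 296.] 978 [ 0.4041 -0.1939  0.0538] 0.059017505910557704 [ 45.7955 105.2935  58.0092]
jar_a_mid 0.76 [343. 196.] 881 [ 0.5584 -0.0961  0.054 ] 0.058446434798958766 [110.2554 118.3326 127.0102]
jar_a_mid 0.75 [256. 283.] 6273 [0.4237 0.0396 0.0076] 0.054761598021667114 [109.7491
[... 476 characters left out ...]
.5166 -0.2728  0.04  ] 0.058255525723351756 [117.4346  65.1299  75.6836]
jar_a_mid 0.83 [274. 284.] 1223 [ 0.5764 -0.0922  0.0432] 0.05751395212631842 [100.7866  99.9877  96.0679]
jar_a_mid 0.72 [295. 198.] 809 [ 0.3279 -0.1932  0.0383] 0.05840687102654215 [114.9876  64.6057  74.2954]
jar_a_mid 0.56 [271. 220.] 924 [ 0.4193 -0.1913  0.0389] 0.058440214478313775 [26.171  71.8366 34.6515]
ruler_grip 0.9 [385. 272.] 4383 [0.4333 0.0515 0.0084] 0.054367308126839015 [106.0746 108.553  109.4759]
ruler_grip 0.65 [351. 321.] 1443 [0.5943 0.0506 0.0437] 0.05784909466202903 [101.7866 101.1351  97.781 ]
strip 0.64 [297. 353.] 25277 [ 0.6634 -0.0005  0.0012] 0.07134639359596306 [76.4422 73.4929 71.2741]
```

View pics/top0.png

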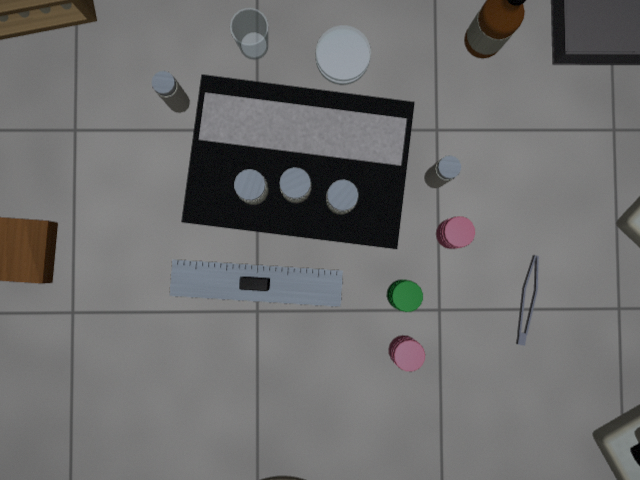

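View pics/scene0.png

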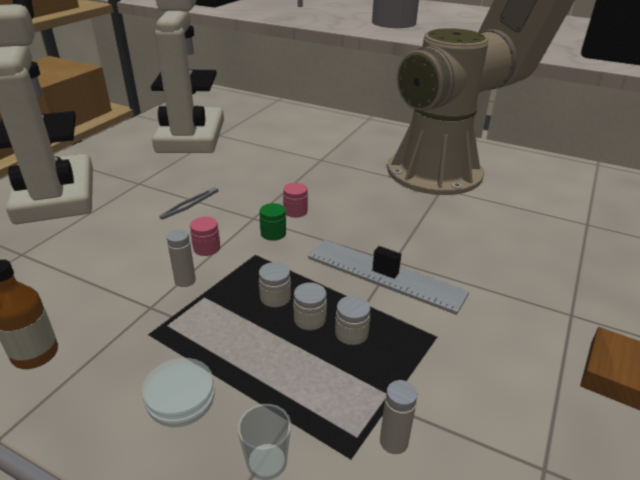

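The top view shows the ruler at (255,283), squat white jars at (251,186), (295,185) and (342,197), and the strip at about (300,128). Possible mix-ups are pink jars at (457,232) and (407,354), a green jar at (406,296), and slim jars at (165,83) and (448,167). The white squat trio on the mat matches the description. Next I measure them precisely.

```bash
cat >> h.py <<'E'
def jars(p,seeds,W=None):
    W=cloud(p) if W is None else W
    out=[]
    for s in seeds:
        m=(np.hypot(W[...,0]-s[0],W[...,1]-s[1])<0.04)&(W[...,2]>0.049)&(W[...,2]<0.062)&(p['z_map']>0)
        c,r=cv2.minEnclosingCircle(W[m][:,:2].astype(np.float32)) if m.sum()>20 else ((np.nan,)*2,0)
        mean=W[m][:,:2].mean(0)
        out.append((np.round(c,4),round(r,4),np.round(mean,4),int(m.sum())))
    return out
def strip(p):
    W=cloud(p); g=p['img'].astype(int).sum(2)
    # pale pixels inside the mat region
    m=((g>270)&(W[...,0]>0.57)&(W[...,0]<0.75)&(W[...,1]>-0.22)&(W[...,1]<0.17)&(W[...,2]<0.012)).astype(np.uint8)
    m=cv2.morphologyEx(m,cv2.MORPH_OPEN,np.ones((3,3)))
    return m
E
python3 - <<'E'
from h import *
np.set_printoptions(precision=4,suppress=True)
p=cam('top'); W=cloud(p)
for j in jars(p,[(0.5584,-0.0961),(0.575,-0.02),(0.575,0.05)],W): print(j)
for th in (200,240,270,300):
    g=p['img'].astype(int).sum(2)
    m=(g>th).astype(np.uint8)
    m=cv2.morphologyEx(m,cv2.MORPH_OPEN,np.ones((3,3)))
    n,l,s,c=cv2.connectedComponentsWithStats(m,connectivity=4)
    k=l[130,300]; 
    if k==0: print(th,'none'); continue
    v,u=np.nonzero(l==k); X=world(p,u+0.,v+0.,0.0)[:,:2]
    r=cv2.minAreaRect(X.astype(np.float32)); print(th,s[k],r,X.mean(0))
    print(cv2.boxPoints(r))
# ruler
m=(W[...,2]>0.004)&(W[...,2]<0.012)&(abs(W[...,0]-.4237)<.06)&(abs(W[...,1]-.04)<.17)
r=cv2.minAreaRect(W[m][:,:2].astype(np.float32));print('ruler',r,m.sum(),W[m].mean(0))
m=(W[...,2]>0.045)&(W[...,2]<0.06)&(abs(W[...,0]-.4237)<.06)&(abs(W[...,1]-.04)<.1)
r=cv2.minAreaRect(W[m][:,:2].astype(np.float32));print('block',r,m.sum(),W[m].mean(0))
# obstacles
m=((W[...,2]>0.012)&(W[...,0]>0.3)&(W[...,0]<0.85)&(abs(W[...,1])<0.35)).astype(np.uint8)
n,l,s,c=cv2.connectedComponentsWithStats(m)
for k in range(1,n):
    if s[k][4]>40: 
        q=W[l==k]; print(c[k].round(),q.min(0),q.max(0))
cv2.imwrite('pics/crop.png',cv2.resize(p['img'][60:330,140:440,::-1],None,fx=2,fy=2,interpolation=cv2.INTER_CUBIC))
E
```

```text
(array([ 0.5616, -0.0976]), 0.0246, array([ 0.561 , -0.0974]), 760)
(array([ 0.5802, -0.0232]), 0.0245, array([ 0.5801, -0.0233]), 758)
(array([0.5776, 0.0473]), 0.0247, array([0.5773, 0.047 ]), 760)
200 [ 199   93  208   73 9823] ((0.6791712641716003, -0.03576993942260742), (0.3410671055316925, 0.08146203309297562), 82.64811706542969) [ 0.6792 -0.0353]
[[ 0.617  -0.1997]
 [ 0.6977 -0.2101]
 [ 0.7414  0.1281]
 [ 0.6606  0.1386]]
240 [ 199   93  207   72 9756] ((0.6792763471603394, -0.03549998998641968), (0.3405042886734009, 0.0808945819735527), 82.64949035644531) [ 0.6793 -0.035 ]
[[ 0.6174 -0.1992]
 [ 0.6976 -0.2095]
 [ 0.7412  0.1282]
 [ 0.6609  0.1385]]
270 [ 199   93  207   72 9622] ((0.6792759895324707, -0.03552696108818054), (0.33993783593177795, 0.08016876131296158), 82.66151428222656) [ 0.6794 -0.035 ]
[[ 0.6178 -0.199 ]
 [ 0.6973 -0.2092]
 [ 0.7407  0.1279]
 [ 0.6612  0.1382]]
300 [ 199   93  207   72 9570] ((0.6795347929000854, -0.03555576503276825), (0.3395034074783325, 0.07946804910898209), 82.63107299804688) [ 0.6795 -0.0351]
[[ 0.6184 -0.1988]
 [ 0.6972 -0.209 ]
 [ 0.74
[... 368 characters left out ...]
84  0.8508]
[250.  30.] [ 0.4477 -0.0484  0.012 ] [0.8496 0.0751 0.8508]
[342.  54.] [ 0.4477 -0.1459  0.012 ] [ 0.8413 -0.0484  0.8508]
[169.  90.] [ 0.4477 -0.0484  0.0124] [0.7405 0.1877 0.8508]
[443. 171.] [ 0.4477 -0.2713  0.0121] [ 0.6145 -0.0484  0.8508]
[295. 184.] [ 0.4477 -0.0484  0.013 ] [0.6042 0.0019 0.8508]
[250. 186.] [ 0.4477 -0.0484  0.0122] [0.6013 0.0709 0.8508]
[341. 196.] [ 0.536  -0.121   0.0121] [ 0.5851 -0.0728  0.0583]
[456. 232.] [ 0.4477 -0.3037  0.012 ] [ 0.5273 -0.0484  0.8508]
[254. 283.] [ 0.4127 -0.0484  0.0123] [0.4477 0.0632 0.8508]
[405. 295.] [ 0.3792 -0.2213  0.0124] [ 0.4477 -0.0484  0.8508]
[406. 350.] [ 0.3002 -0.2231  0.0121] [ 0.4477 -0.0484  0.8508]
```

View pics/crop.png

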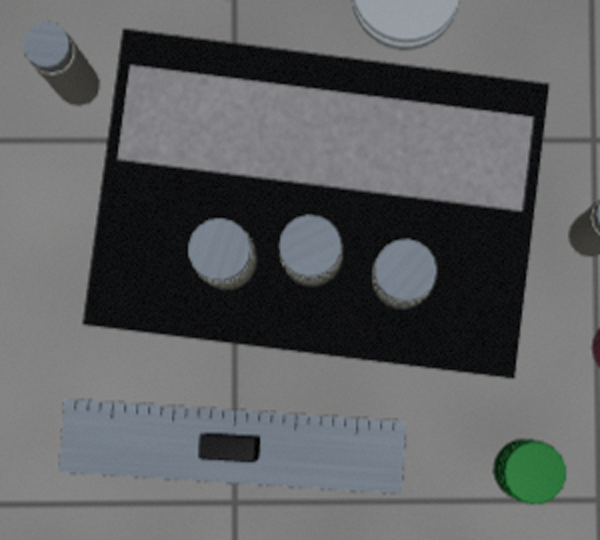

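The crop confirms the choice: three white squat jars on the mat, with pale strip beyond and the ruler with its black block at crop pixel (229,446). Now I plan the approach to the grip.

```bash
cat >> h.py <<'E'
from scipy.spatial.transform import Rotation as Ro
S0=np.array([0.6793,-0.0355]); YAW=np.deg2rad(-7.35)
def yaws():
    s=env.get_state(); q=s['orientation']; R=Ro.from_quat([q[1],q[2],q[3],q[0]]).as_matrix()
    return s,R
def plan(target,yaw_deg):
    """target xyz, yaw of ruler long axis (deg from +y, ccw). Rotate first, then shift in the new frame."""
    s,R=yaws(); a=np.deg2rad(90+yaw_deg); y=np.array([np.cos(a),np.sin(a),0]); z=np.array([0,0,-1.]); x=np.cross(y,z)
    T=np.stack([x,y,z],1)
    rv=np.rad2deg(Ro.from_matrix(R.T@T).as_rotvec())
    d=np.asarray(target)-s['tcp_pos']
    print('pos',s['tcp_pos'],'turn(tool,deg)',rv.round(2),'shift after turn',(T.T@d).round(4),'F',s['wrist_force'].round(1),'gap',round(s['finger_gap'],4),'t',s['clock'])
def to_s(w): 
    d=np.asarray(w)[...,:2]-S0; c,s=np.cos(YAW),np.sin(YAW)
    return np.stack([d[...,0]*c+d[...,1]*s,-d[...,0]*s+d[...,1]*c],-1)
def from_s(a,b):
    c,s=np.cos(YAW),np.sin(YAW); return S0+np.array([a*c-b*s,a*s+b*c])
def ruler(p,c0=(.4237,.041),yaw0=-4):
    W=cloud(p); d=W[...,:2]-np.array(c0); a=np.deg2rad(yaw0)
    X=d[...,0]*np.cos(a)+d[...,1]*np.sin(a); Y=-d[...,0]*np.sin(a)+d[...,1]*np.cos(a)
    m=(abs(X)<.045)&(abs(Y)<.16)&(W[...,2]>.004)&(W[...,2]<.016)&(p['z_map']>0)
    m=cv2.morphologyEx(m.astype(np.uint8),cv2.MORPH_OPEN,np.ones((3,3)))
    Q=W[m>0]; r=cv2.minAreaRect(Q[:,:2].astype(np.float32))
    ms,me=cv2.PCACompute(Q[:,:2].astype(np.float32),None); v=me[0]*np.sign(me[0][1])
    print('ruler rect',r,'pca yaw',np.rad2deg(np.arctan2(-v[0],v[1])),'z',np.median(Q[:,2]),m.sum())
    return r,m
E
python3 - <<'E'
from h import *
np.set_printoptions(precision=4,suppress=True)
p=cam('top'); ruler(p)
p=cam('scene'); W=cloud(p); m=(W[...,2]>0.047)&(W[...,2]<0.06)&(abs(W[...,0]-.4237)<.03)&(abs(W[...,1]-.04)<.05)
print(cv2.minAreaRect(W[m][:,:2].astype(np.float32)))
print(to_s([[ 0.5616, -0.0976],[ 0.5802, -0.0232],[0.5776, 0.0473]]))
plan([.4237,.041,.12],-4)
E
```

```text
ruler rect ((0.42338189482688904, 0.041609734296798706), (0.28000113368034363, 0.06003756821155548), 85.99185943603516) pca yaw -3.9587374 z 0.007489023383657628 5794
((0.42568621039390564, 0.039003390818834305), (0.044357430189847946, 0.02272913046181202), 84.73141479492188)
[[-0.1088 -0.0766]
 [-0.0999 -0.0005]
 [-0.1115  0.0691]]
pos [0.1455 0.5563 0.2423] turn(tool,deg) [  0.     0.   -10.66] shift after turn [-0.3135 -0.4946  0.1223] F [-0.2 -0.6 -0.2] gap 0.0854 t 0.55
```

>>> {"api": "move_arm", "payload": {
  "deltas": [-1,0,0,0,0,0,-5.3,-1,0,0,0,0,0,-5.3,-1,-0.026,-0.041,0,0,0,0,-1,-0.026,-0.041,0,0,0,0,-1,-0.026,-0.041,0,0,0,0,-1,-0.026,-0.041,0,0,0,0,-1,-0.026,-0.041,0,0,0,0,-1,-0.026,-0.041,0,0,0,0,-1,-0.026,-0.041,0.01,0,0,0,-1,-0.026,-0.041,0.01,0,0,0]
}}

```text
clock: 1.8
tcp_pos: [0.3305, 0.2132, 0.2225]
orientation: [0.001, 0.035, 0.999, 0.0]
wrist_force: [-0.0, 0.6, -0.3]
finger_gap: 0.0856
```

>>> {"api": "move_arm", "payload": {
  "deltas": [-1,-0.026,-0.041,0.02,0,0,0,-1,-0.026,-0.041,0.02,0,0,0,-1,-0.026,-0.041,0.03,0,0,0,-1,-0.026,-0.041,0.03,0,0,0,-1,0,0,0,0,0,0,-1,0,0,0,0,0,0]
}}

```text
clock: 2.55
tcp_pos: [0.4216, 0.0436, 0.1224]
orientation: [-0.0, 0.036, 0.999, 0.0]
wrist_force: [-0.3, 0.0, 0.1]
finger_gap: 0.0851
```

```bash
python3 - <<'E'
from h import *
np.set_printoptions(precision=4,suppress=True)
plan([.4237,.041,.026],-4)
p=cam('wrist','w1'); W=cloud(p); m=(W[...,2]>0.046)&(W[...,2]<0.06)&(abs(W[...,0]-.4237)<.04)&(abs(W[...,1]-.04)<.06)
print(m.sum(), cv2.minAreaRect(W[m][:,:2].astype(np.float32)))
E
```

```text
pos [0.4216 0.0436 0.1224] turn(tool,deg) [ 0.03 -0.04 -0.1 ] shift after turn [-0.0023 -0.0024  0.0964] F [-0.3  0.   0.1] gap 0.0851 t 2.55
3081 ((0.4218112528324127, 0.0388958603143692), (0.044056303799152374, 0.020559320226311684), 85.98017120361328)
```

View pics/w1.png

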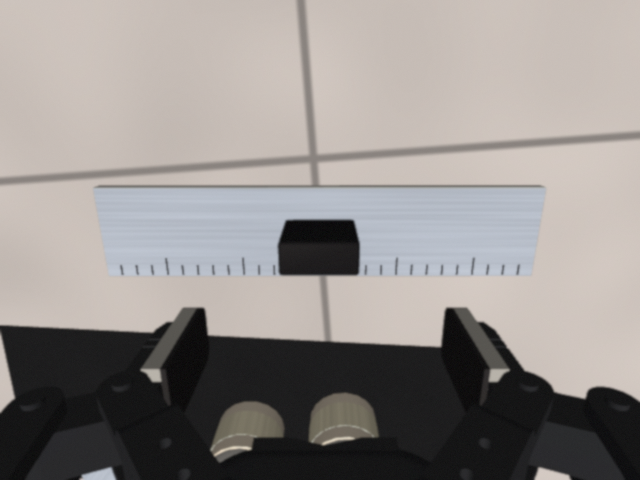

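The wrist view shows the block centred between the fingers (block at about (319,247)). I descend and grip.

>>> {"api": "move_arm", "payload": {
  "deltas": [-1,-0.001,-0.003,0.02,0,0,0,-1,0,0,0.025,0,0,0,-1,0,0,0.025,0,0,0,-1,0,0,0.015,0,0,0,-1,0,0,0.011,0,0,0,-1,0,0,0,0,0,0,1,0,0,0,0,0,0,1,0,0,0,0,0,0,1,0,0,0,0,0,0,1,0,0,0,0,0,0],
  "squeeze": 60
}}

```text
clock: 3.85
tcp_pos: [0.4235, 0.0403, 0.0271]
orientation: [0.001, 0.035, 0.999, -0.0]
wrist_force: [-0.5, 1.0, 5.7]
finger_gap: 0.0432
```

>>> {"api": "move_arm", "payload": {
  "deltas": [1,0,0,0,0,0,0,1,0,0,0,0,0,0]
}}

```text
clock: 4.1
tcp_pos: [0.4235, 0.0403, 0.0271]
orientation: [0.001, 0.035, 0.999, -0.0]
wrist_force: [-0.9, -0.3, 6.0]
finger_gap: 0.0433
```

```bash
python3 - <<'E'
from h import *
np.set_printoptions(precision=4,suppress=True)
plan([.4237,.041,.026],-4)
p=cam('top','t2'); ruler(p)
E
```

```text
pos [0.4235 0.0403 0.0271] turn(tool,deg) [-0.    0.09 -0.07] shift after turn [-0.0002  0.0008  0.0011] F [-0.9 -0.3  6. ] gap 0.0433 t 4.1
ruler rect ((0.41800954937934875, -0.03879912570118904), (0.11871906369924545, 0.059947848320007324), 86.04817962646484) pca yaw -8.491251 z 0.007481514054661695 2137
```

```bash
python3 - <<'E'
from h import *
np.set_printoptions(precision=4,suppress=True)
t=from_s(-.180,-.004); print(t)
plan([*t,.029],-7.35)
E
```

```text
[ 0.5003 -0.0164]
pos [0.4234 0.0403 0.0271] turn(tool,deg) [-0.    0.09  3.28] shift after turn [-0.0835 -0.0464 -0.0019] F [0.1 0.3 6.7] gap 0.0436 t 4.15
```

>>> {"api": "move_arm", "payload": {
  "deltas": [1,0,0,-0.003,0,0,0,1,0,0,0,0,0,0]
}}

```text
clock: 4.4
tcp_pos: [0.4225, 0.0404, 0.0293]
orientation: [-0.0, 0.035, 0.999, 0.0]
wrist_force: [-0.4, 0.6, -2.9]
finger_gap: 0.0435
```

>>> {"api": "move_arm", "payload": {
  "deltas": [1,-0.016,0,0,0,0,1.6,1,-0.016,0,0,0,0,1.7,1,-0.016,-0.009,0,0,0,0,1,-0.016,-0.013,0,0,0,0,1,-0.012,-0.014,0,0,0,0,1,-0.007,-0.01,0,0,0,0,1,0,0,0,0,0,0,1,0,0,0,0,0,0]
}}

```text
clock: 5.4
tcp_pos: [0.4985, -0.0143, 0.0291]
orientation: [-0.001, 0.064, 0.998, 0.0]
wrist_force: [0.0, 0.2, -2.5]
finger_gap: 0.0436
```

```bash
cat >> h.py <<'E'
def edge(p,side=+1,yaw=-7.35):
    """front long edge of the ruler in strip frame from visible bright plate, per-y bins"""
    W=cloud(p); s,_=yaws(); c=to_s(s['tcp_pos']); Q=to_s(W); 
    m=(abs(Q[...,0]-c[0])<.05)&(abs(Q[...,1]-c[1])<.15)&(W[...,2]>.004)&(W[...,2]<.017)&(p['z_map']>0)
    m=cv2.morphologyEx(m.astype(np.uint8),cv2.MORPH_OPEN,np.ones((3,3)))>0
    q=Q[m]; z=W[m][:,2]
    out=[]
    for b in np.arange(c[1]-.15,c[1]+.15,.01):
        k=(q[:,1]>=b)&(q[:,1]<b+.01)
        if k.sum()>25: out.append((b+.005,q[k,0].min(),q[k,0].max(),np.median(z[k])))
    return np.array(out),c
E
python3 - <<'E'
from h import *
np.set_printoptions(precision=4,suppress=True)
for n in ('top','scene'):
    p=cam(n,n+'3'); o,c=edge(p); print(n,c); print(o)
    print(np.polyfit(o[:,0],o[:,2],1)) 
plan([*from_s(-.055,-.004),.028],-7.35)
E
```

```text
top [-0.1821 -0.0019]
[[-0.1369 -0.2114 -0.1527  0.0091]
 [-0.1269 -0.2119 -0.1519  0.009 ]
 [-0.1169 -0.2119 -0.1521  0.0094]
 [-0.1069 -0.212  -0.152   0.0093]
 [-0.0969 -0.2114 -0.1525  0.0094]
 [-0.0869 -0.212  -0.1521  0.0095]
 [-0.0769 -0.212  -0.152   0.0095]
 [-0.0669 -0.2119 -0.153   0.0094]
 [-0.0569 -0.2109 -0.1923  0.0096]]
[-0.2686 -0.1828]
scene [-0.1819 -0.0018]
[[-0.1368 -0.2131 -0.1692  0.0102]
 [-0.1268 -0.2108 -0.1749  0.0102]
 [-0.1168 -0.2089 -0.1764  0.0105]
 [-0.1068 -0.2106 -0.1745  0.0104]
 [-0.0968 -0.2121 -0.1681  0.0103]
 [-0.0868 -0.2107 -0.1567  0.0101]
 [-0.0768 -0.2116 -0.149   0.01  ]
 [-0.0668 -0.2111 -0.1486  0.0102]
 [-0.0568 -0.2074 -0.1507  0.0102]
 [-0.0468 -0.1917 -0.1575  0.0106]
 [-0.0368 -0.1834 -0.1661  0.0101]
 [-0.0268 -0.1804 -0.1651  0.0104]
 [-0.0168 -0.1735 -0.1574  0.0107]
 [-0.0068 -0.173  -0.1496  0.0103]
 [ 0.0032 -0.1721 -0.1496  0.0102]
 [ 0.0132 -0.1757 -0.1497  0.0106]
 [ 0.0232 -0.2107 -0.1619  0.0102]
 [ 0.0332 -0.2109 -0.1744  0.0106]
 [ 0.0432 -0.2105 -0.1781  0.0106]
 [ 0.0532 -0.2098 -0.1755  0.0106]
 [ 0.0632 -0.2107 -0.1647  0.0105]
 [ 0.0732 -0.2115 -0.1507  0.0104]
 [ 0.0832 -0.211  -0.1496  0.0103]
 [ 0.0932 -0.2113 -0.1498  0.0102]
 [ 0.1032 -0.2107 -0.1496  0.0102]
 [ 0.1132 -0.2106 -0.1496  0.0104]
 [ 0.1232 -0.21   -0.1492  0.0102]
 [ 0.1332 -0.2111 -0.1498  0.0103]]
[ 0.0564 -0.1594]
pos [ 0.4986 -0.014   0.0292] turn(tool,deg) [ 0.02 -0.04  0.02] shift after turn [-0.1269 -0.0022  0.0012] F [ 0.2  0.8 -1.8] gap 0.0431 t 5.5
```

View pics/scene3.png

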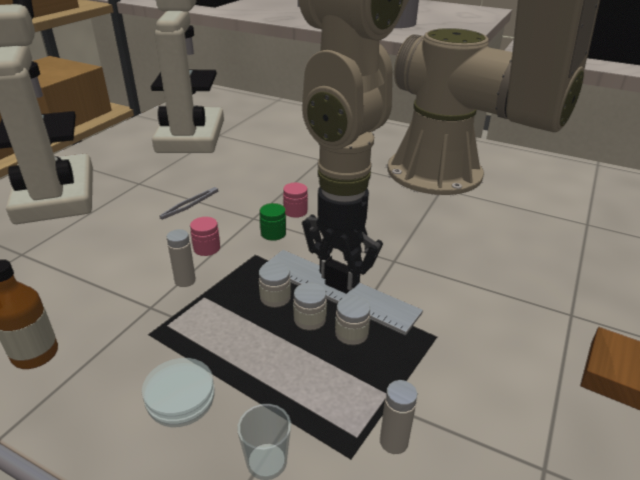

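View pics/top3.png

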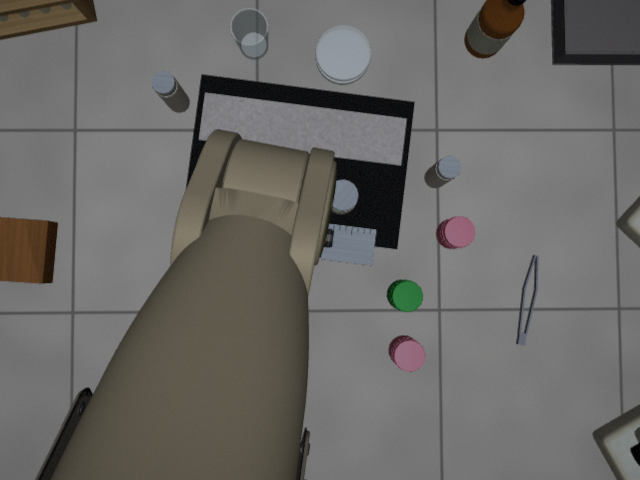

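The scene view shows the ruler held parallel to the strip with its front edge just behind the jars ((275,285), (310,306), (353,320)). I push slowly.

>>> {"api": "move_arm", "payload": {
  "deltas": [1,-0.006,0,0,0,0,0,1,-0.005,0,0,0,0,0,1,-0.005,0,0,0,0,0,1,-0.005,0,0,0,0,0,1,-0.005,0,0,0,0,0,1,-0.005,0,0,0,0,0,1,-0.005,0,0,0,0,0,1,-0.005,0,0,0,0,0,1,-0.005,0,0,0,0,0,1,-0.004,0,0,0,0,0]
}}

```text
clock: 6.75
tcp_pos: [0.5493, -0.0209, 0.0292]
orientation: [0.0, 0.064, 0.998, 0.0]
wrist_force: [-2.4, 0.9, -3.4]
finger_gap: 0.0431
```

```bash
python3 - <<'E'
from h import *
np.set_printoptions(precision=4,suppress=True)
p=cam('scene','s4'); o,c=edge(p); print(c, o[:,1][[0,2,4,-4,-2]],o[:,3].mean())
plan([*from_s(-.055,-.004),.028],-7.35)
W=cloud(p); Q=to_s(W); m=(W[...,2]>.05)&(W[...,2]<.062)&(Q[...,0]>c[0]+.025)&(Q[...,0]<.04)&(abs(Q[...,1])<.15)
for y in (-.0766,-.0005,.0691):
    k=m&(abs(Q[...,1]-y)<.035); print(k.sum(),cv2.minEnclosingCircle(Q[k].astype(np.float32)))
E
```

```text
[-0.1302 -0.0022] [-0.1598 -0.1604 -0.1595 -0.1613 -0.1607] 0.01038884889668739
pos [ 0.5499 -0.021   0.0293] turn(tool,deg) [ 0.01  0.05 -0.01] shift after turn [-0.0752 -0.0018  0.0013] F [-0.3  0.5 -3.7] gap 0.0435 t 6.8
559 ((-0.07418013364076614, -0.07849888503551483), 0.0249201487749815)
632 ((-0.07415556162595749, -0.0021784042473882437), 0.025137977674603462)
706 ((-0.07397957146167755, 0.06717187166213989), 0.025121649727225304)
```

View pics/s4.png

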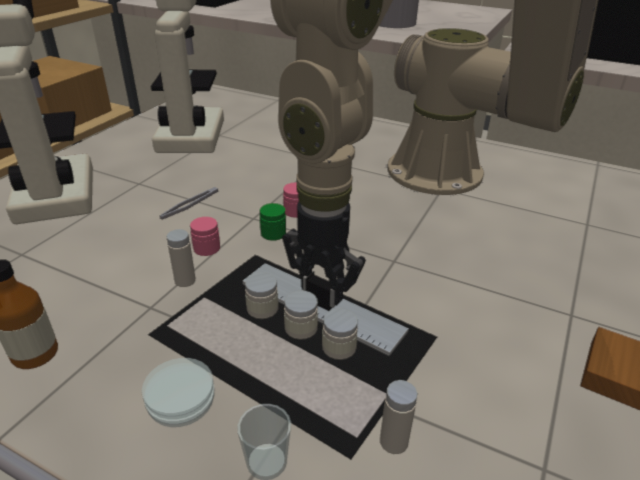

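All three jars at (262,296), (301,314), (340,333) are in line against the edge. I carry on.

>>> {"api": "move_arm", "payload": {
  "deltas": [1,-0.005,0,0,0,0,0,1,-0.006,0,0,0,0,0,1,-0.006,0,0,0,0,0,1,-0.006,0,0,0,0,0,1,-0.006,0,0,0,0,0,1,-0.006,0,0,0,0,0,1,-0.006,0,0,0,0,0,1,-0.006,0,0,0,0,0,1,-0.005,0,0,0,0,0,1,-0.004,0,0,0,0,0]
}}

```text
clock: 8.05
tcp_pos: [0.6047, -0.028, 0.0293]
orientation: [-0.0, 0.064, 0.998, 0.0]
wrist_force: [-3.3, 0.2, -0.9]
finger_gap: 0.0435
```

```bash
cat > chk.py <<'E'
from h import *
import sys
np.set_printoptions(precision=4,suppress=True)
for n in ('scene','top'):
    p=cam(n,n+sys.argv[1]); s,_=yaws(); c=to_s(s['tcp_pos']) 
    W=cloud(p); Q=to_s(W); m=(W[...,2]>.05)&(W[...,2]<.062)&(Q[...,0]>-.07)&(Q[...,0]<.05)&(abs(Q[...,1])<.15)
    if n=='scene': m&=Q[...,0]>c[0]+.025
    print(n,c)
    for y in (-.0766,-.0005,.0691):
        k=m&(abs(Q[...,1]-y)<.035)
        if k.sum()>50: print(k.sum(),cv2.minEnclosingCircle(Q[k].astype(np.float32)))
    u,v=np.meshgrid(np.arange(640.),np.arange(480.)); F=to_s(world(p,u,v,0.0)); g=p['img'].astype(float).sum(2)
    # strip edges by sub-pixel: bright within
    for y in (-.14,-.11,-.04,.03,.1,.12):
        for side in (1,-1):
            xs=np.arange(.025,.055,.0005)*side; pts=np.stack([S0[0]+xs*np.cos(YAW)-y*np.sin(YAW),S0[1]+xs*np.sin(YAW)+y*np.cos(YAW),0*xs],-1)
            px=proj(p,pts).astype(np.float32); val=cv2.remap(g.astype(np.float32),px[:,0][None],px[:,1][None],cv2.INTER_LINEAR)[0]
            print('  edge',side,y,'in/out',val[:8].mean().round(),val[-8:].mean().round(),'at',xs[np.argmax(np.abs(np.gradient(cv2.blur(val[:,None],(1,3))[:,0])))].round(4))
plan([*from_s(-.055,-.004),.028],-7.35)
E
python3 chk.py 5
```

```text
scene [-0.0743 -0.0022]
636 ((-0.018767965957522392, -0.07919858396053314), 0.025887062773108482)
715 ((-0.018615415319800377, -0.0029728917870670557), 0.025842273607850075)
823 ((-0.018827417865395546, 0.06747972965240479), 0.0256414245814085)
  edge 1 -0.14 in/out 439.0 85.0 at 0.041
  edge -1 -0.14 in/out 443.0 429.0 at -0.0395
  edge 1 -0.11 in/out 446.0 84.0 at 0.041
  edge -1 -0.11 in/out 311.0 440.0 at -0.029
  edge 1 -0.04 in/out 435.0 85.0 at 0.041
  edge -1 -0.04 in/out 294.0 433.0 at -0.0365
  edge 1 0.03 in/out 443.0 83.0 at 0.041
  edge -1 0.03 in/out 382.0 432.0 at -0.0375
  edge 1 0.1 in/out 462.0 83.0 at 0.041
  edge -1 0.1 in/out 457.0 383.0 at -0.04
  edge 1 0.12 in/out 444.0 84.0 at 0.041
  edge -1 0.12 in/out 439.0 382.0 at -0.04
top [-0.0743 -0.0022]
749 ((-0.019797561690211296, -0.07687010616064072), 0.024328334257006645)
  edge 1 -0.14 in/out 376.0 40.0 at 0.0405
  edge -1 -0.14 in/out 391.0 382.0 at -0.043
  edge 1 -0.11 in/out 391.0 41.0 at 0.04
  edge -1 -0.11 in/out 398.0 372.0 at -0.04
  edge 1 -0.04 in/out 351.0 371.0 at 0.0395
  edge -1 -0.04 in/out 177.0 200.0 at -0.036
  edge 1 0.03 in/out 269.0 267.0 at 0.037
  edge -1 0.03 in/out 276.0 279.0 at -0.0515
  edge 1 0.1 in/out 273.0 271.0 at 0.038
  edge -1 0.1 in/out 280.0 285.0 at -0.028
  edge 1 0.12 in/out 271.0 261.0 at 0.036
  edge -1 0.12 in/out 280.0 282.0 at -0.048
pos [ 0.6053 -0.0282  0.0293] turn(tool,deg) [ 0.01  0.07 -0.01] shift after turn [-0.0193 -0.0018  0.0013] F [-0.7  0.3 -2.4] gap 0.0433 t 8.15
```

>>> {"api": "move_arm", "payload": {
  "deltas": [1,-0.004,0,0,0,0,0,1,-0.004,0,0,0,0,0,1,-0.004,0,0,0,0,0,1,-0.003,0,0,0,0,0,1,-0.002,0,0,0,0,0,1,-0.0015,0,0,0,0,0,1,-0.001,0,0,0,0,0,1,0,0,0,0,0,0]
}}

```text
clock: 9.15
tcp_pos: [0.6239, -0.0305, 0.0293]
orientation: [0.0, 0.064, 0.998, 0.0]
wrist_force: [-2.0, 0.4, -1.8]
finger_gap: 0.0434
```

```bash
python3 chk.py 6 | grep -v edge
```

```text
scene [-0.0555 -0.0021]
669 ((0.0011890190653502941, -0.07900278270244598), 0.025781983509659767)
759 ((0.0015493528917431831, -0.0032723902259021997), 0.025621186941862106)
862 ((0.0012354642385616899, 0.06687530875205994), 0.025127030909061432)
top [-0.0555 -0.0021]
749 ((-0.000907289213500917, -0.07658196985721588), 0.0248063076287508)
pos [ 0.6239 -0.0305  0.0293] turn(tool,deg) [ 0.01  0.02 -0.01] shift after turn [-0.0005 -0.0019  0.0013] F [-1.3  0.2 -3.3] gap 0.0432 t 9.25
```

View pics/scene6.png

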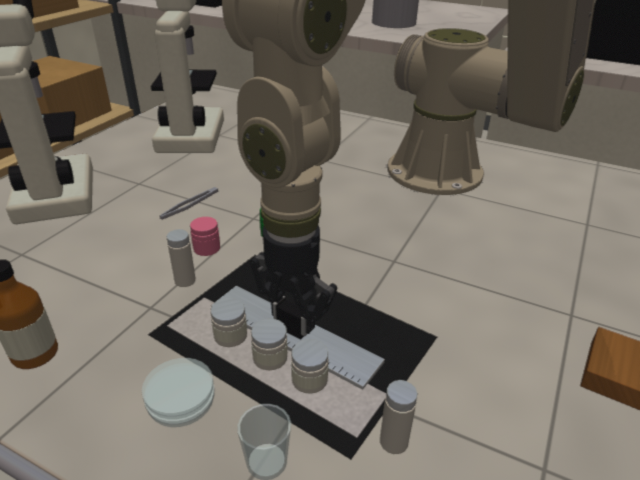

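The jars stand at (229,322), (269,343), (310,366) on the strip's middle, within about 1 mm in both cameras. I draw the ruler back 90 mm.

>>> {"api": "move_arm", "payload": {
  "deltas": [1,0.004,0,0,0,0,0,1,0.008,0,0,0,0,0,1,0.012,0,0,0,0,0,1,0.014,0,0,0,0,0,1,0.015,0,0,0,0,0,1,0.014,0,0,0,0,0,1,0.012,0,0,0,0,0,1,0.008,0,0,0,0,0,1,0.004,0,0,0,0,0,1,0,0,0,0,0,0]
}}

```text
clock: 10.5
tcp_pos: [0.5336, -0.0189, 0.0294]
orientation: [0.0, 0.064, 0.998, 0.0]
wrist_force: [0.8, -0.2, -2.3]
finger_gap: 0.043
```

>>> {"api": "move_arm", "payload": {
  "deltas": [1,0,0,0.001,0,0,0,1,0,0,0.0008,0,0,0,1,0,0,0,0,0,0]
}}

```text
clock: 10.88
tcp_pos: [0.5336, -0.0189, 0.0273]
orientation: [-0.0, 0.064, 0.998, 0.0]
wrist_force: [0.7, -1.2, -1.2]
finger_gap: 0.0432
```

>>> {"api": "move_arm", "payload": {
  "deltas": [1,0,0,0.0004,0,0,0,1,0,0,0,0,0,0]
}}

```text
clock: 11.12
tcp_pos: [0.5336, -0.0188, 0.0271]
orientation: [0.0, 0.064, 0.998, 0.0]
wrist_force: [0.2, 0.2, -2.6]
finger_gap: 0.0431
```

>>> {"api": "move_arm", "payload": {
  "deltas": [0.3,0,0,0,0,0,0,-0.3,0,0,0,0,0,0,-1,0,0,0,0,0,0,-1,0,0,0,0,0,0,-1,0,0,0,0,0,0,-1,0,0,0,0,0,0]
}}

```text
clock: 11.88
tcp_pos: [0.5336, -0.0189, 0.0271]
orientation: [0.0, 0.064, 0.998, 0.0]
wrist_force: [0.3, -0.2, 0.5]
finger_gap: 0.0853
```

>>> {"api": "move_arm", "payload": {
  "deltas": [-1,0,0,-0.01,0,0,0,-1,0,0,-0.02,0,0,0,-1,0,0,-0.03,0,0,0,-1,0,0,-0.04,0,0,0,-1,0,0,-0.04,0,0,0,-1,0.02,0.02,-0.03,0,0,0,-1,0.02,0.04,0,0,0,0,-1,0.02,0.04,0,0,0,0,-1,0.02,0.04,0,0,0,0,-1,0.02,0.04,0,0,0,0]
}}

```text
clock: 13.12
tcp_pos: [0.4569, 0.1737, 0.198]
orientation: [0.001, 0.064, 0.998, 0.0]
wrist_force: [0.5, 0.4, 0.2]
finger_gap: 0.0853
```

>>> {"api": "move_arm", "payload": {
  "deltas": [-1,0.01,0.045,0,0,0,0,-1,0.01,0.045,0,0,0,0,-1,0.01,0.045,0,0,0,0,-1,0,0.045,0,0,0,0,-1,0,0.04,0,0,0,0,-1,0,0.02,0,0,0,0,-1,0,0,0,0,0,0]
}}

```text
clock: 14.0
tcp_pos: [0.4581, 0.4156, 0.1973]
orientation: [0.0, 0.063, 0.998, 0.0]
wrist_force: [0.1, -0.5, 0.0]
finger_gap: 0.0853
```

```bash
python3 chk.py 7 | grep -v 'edge -1'; python3 - <<'E'
from h import *
p=cam('top'); r,m=ruler(p,from_s(-.145,-.002),-7.35); print(to_s(r[0]))
E
```

```text
scene [-0.277   0.4181]
675 ((0.0014088116586208344, -0.07848171889781952), 0.025906825438141823)
755 ((0.0007799738086760044, -0.0016003503696992993), 0.025851178914308548)
866 ((0.00022520429047290236, 0.067451111972332), 0.025701332837343216)
  edge 1 -0.14 in/out 406.0 76.0 at 0.041
  edge 1 -0.11 in/out 412.0 77.0 at 0.041
  edge 1 -0.04 in/out 401.0 79.0 at 0.041
  edge 1 0.03 in/out 409.0 77.0 at 0.041
  edge 1 0.1 in/out 426.0 76.0 at 0.041
  edge 1 0.12 in/out 410.0 79.0 at 0.041
top [-0.2769  0.4175]
747 ((-0.0008959239930845797, -0.0766664668917656), 0.02468440681695938)
752 ((-0.0008406130946241319, -0.0007262355065904558), 0.024684330448508263)
756 ((-0.000864860019646585, 0.06870181113481522), 0.02475004270672798)
  edge 1 -0.14 in/out 368.0 40.0 at 0.0405
  edge 1 -0.11 in/out 380.0 39.0 at 0.04
  edge 1 -0.04 in/out 363.0 40.0 at 0.041
  edge 1 0.03 in/out 382.0 47.0 at 0.0405
  edge 1 0.1 in/out 384.0 35.0 at 0.04
  edge 1 0.12 in/out 372.0 40.0 at 0.0405
pos [0.4581 0.414  0.1973] turn(tool,deg) [-0.02 -0.    0.01] shift after turn [-0.2219 -0.4215  0.1693] F [-0.3  0.2  0.1] gap 0.0857 t 14.1
ruler rect ((0.5338230729103088, -0.01736992597579956), (0.2806282639503479, 0.060519516468048096), 82.66187286376953) pca yaw -7.351106 z 0.0074691077229892934 5683
[-0.14660095 -0.00062978]
```

View pics/top7.png

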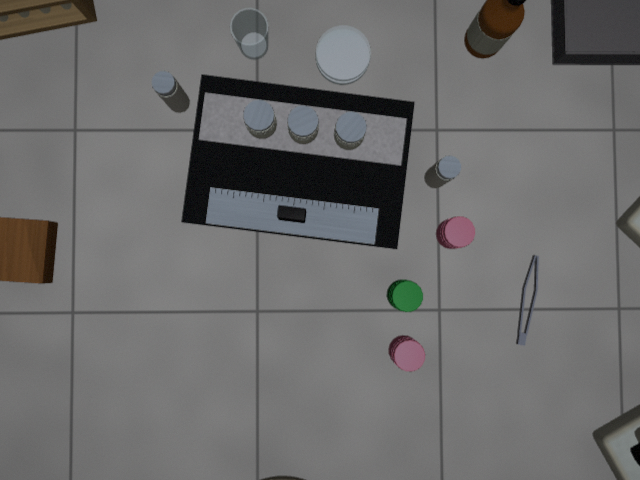

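View pics/scene7.png

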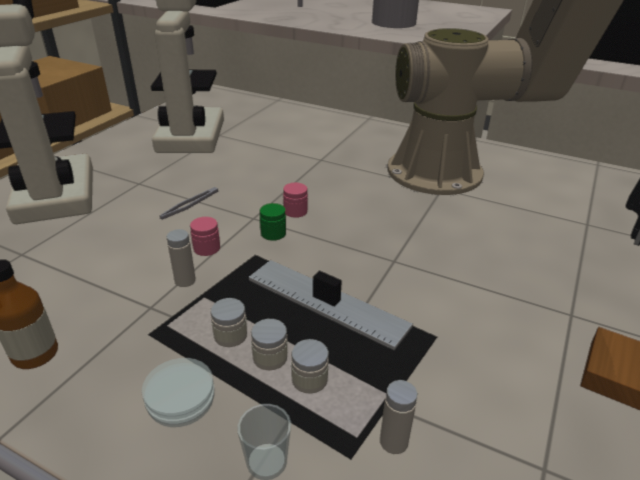

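The top view shows the jars at (259,118), (303,124) and (350,130) on the strip's middle line, upright. The ruler lies flat and parallel at about (292,214), with its edge about 92 mm behind the jars. Nothing else has moved, so I hand in.

```bash
python3 -c "
from workcell import order
print(order.hand_in())"
```

```text
the job is handed in; nothing more can be done
None
```

The job is done and handed in. All three squat jars stand upright in one straight line on the strip's middle line, and the ruler lies flat behind them.

- **What I did:** I gripped the ruler by its block and lifted it about 2 mm. After turning it parallel to the strip, I pushed the jars away with its front edge. Then I drew it back 90 mm, set it down, let go and moved the arm clear. It took about 14 s of the 42 s allowed.
- **Jar positions:** The top camera puts all three at −0.8 to −0.9 mm from the middle line, in line to within 0.1 mm. The scene camera, after allowing for its roughly 1 mm shift against the strip, gives +0.4, −0.2 and −0.8 mm. The two differ by up to about 1.3 mm, which is within the 2 mm calibration.
- **Ruler:** It lies flat, with its top at 7.5 mm for an 8 mm plate, and parallel to the strip. Its edge is about 91 mm from the jars.
- **Contact:** The jars were touched only by the ruler, as far as the pictures and forces show. The highest wrist force I read was about 7 N. The pictures show nothing else moved, and none of the last checks failed.

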